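Slip the loose flange along the bent pipe to its stop collar

ROBOT

A 6-joint arm with a two-finger parallel gripper is mounted at the origin on the work surface. World frame = base frame: x ahead of the robot, y to its left, z up, the work surface at z = 0. Lengths are in m, angles in rad, forces in N, time in s.
With the tool pointing down it reaches from about 0.275 to 0.825 m from the base axis. Payload 4.9 kg.
Tool frame: the origin (TCP) lies midway between the tips of the shut fingers; the grasp point (between the pads) lies 19 mm behind it (grip_point_offset is the distance from the TCP to the grasp point, in m); z points along the fingers, x is the direction in which the jaws open and shut, and the axes are right-handed (so a half turn about z gives the same grasp; the last joint's range is limited). The gripper opens to 85 mm and grips with 20 to 120 N. Pads are 22 mm wide; open, the fingers measure 114 mm over their backs; the gripper's body (76 mm by 85 mm) begins 54 mm behind the grasp point. The pads swing forward as they close: fully open they stand 13 mm farther back than shut.
Start: joints at [1.092, 0.326, -0.193, 1.052, 0, 1.437], TCP at [0.186, 0.518, 0.231] pointing down, gripper open.
Joint ranges: [-2.65, 2.65], [-0.97, 1.79], [-1.3, 1.35], [-1.93, 2.1], [-1.47, 1.37], [-3.14, 3.14]. Speed limits (rad/s): [2.57, 2.57, 3.14, 3.14, 3.14, 3.14].

INTERFACE

Orientations are given as a rotation vector (axis times angle).
In Python, from cell import * gives the robot as it stands. Calls block until the motion is done:
- movep(position, orientation): joint-space move of the TCP to a pose.
- move_l(position, velocity=0.15, rot=None, until_force=None): straight line of the TCP; rot=None keeps the orientation; velocity is the mean speed in m/s. With until_force (N) it stops when the force on the tool has changed by that much, and returns True; else False.
- set_joints(angles): joint-space move.
- let_go() and grab(newtons=None): open the fingers fully, or close them until they stop; newtons is the grip in N (None keeps the last).
- sleep(seconds).
- ik(position, orientation): joint angles nearest the present ones, or None.
- get_state(): the state.
- grab_frame(name): name is "scene" or "side" or "wrist"; returns a dict with "img" (400x640x3 uint8, red, green, blue), "fx", "fy", "cx", "cy" (pixels), "cam_to_world" (4x4, takes a point from camera to world coordinates); the wrist camera has in their place "T_tool_cam" (4x4, takes a point from camera to tool coordinates, whose origin is the TCP and whose axes are the tool frame's). Camera axes: x right, y down, z forward; pixel columns grow to the right and rows downward; lengths in m; the calibration is good to about 2 mm. The wrist camera is an equidistant fisheye: a pixel r from the principal point sees the ray r / f radians off the axis. A picture is of the moment at which its call begins: read the wrist's pose just before it. There is no depth.
A pose or a line that the arm cannot do raises MotionError and nothing moves.
- sign_off(): hands the job in, once; it reports no verdict.
Trained networks look in the newest picture that a camera, given by its name, has taken for a name from the list of things; names that differ only in an ending like _2 or _b are one class to them, and where a whole thing is asked for, a point or a joint stands for the part that bears it (a point fixed in the world has none). Each returns a list of dicts, best first, with "score" (0 to 1); they miss things now and then, are a little off and sometimes report something else, mostly with a low value. They report only what shows in the picture. A call takes as long as a camera call. They do not tell look-alikes from the thing itself.
- spot_in(camera, name): "centre" ([column, row] in pixels, amid what is visible of it).
- silhouettes(camera, name): "mask" (400x640 bool, what is visible of it) and "centre" ([column, row] in pixels, amid what is visible of it).
- tip_of(camera, name): "centre" ([column, row] in pixels: a listed point, or the origin of a listed thing).
The state is a dict: "clock": time; "q": joint angles; "joint_velocities": joint speeds; "tau": joint torques, N m; "position": TCP position; "eef_rot": TCP orientation; "contact_force": force on the tool from outside, world axes, zero at the start; "wrist_torque": the same for the moment, N m; "finger_gap": opening from 0.0 (shut) to 1.0 (fully open).
Only numpy, scipy, OpenCV 4.12 (cv2) and the standard library are available. Lean on these libraries where they do the work, as an engineer would, in place of code of your own. Each camera call takes 0.05 s, during which the arm holds its last target.

TASK

Put the loose three-hole flange over the free upper end of the bent pipe that is held in the vise, slide it along the pipe round both bends and press it firmly home against the stop collar, so that it sits square on the collar face; then let go of it. The soft jaws grip the pipe only lightly, so do not twist or push it out of its position, and leave the other things on the bench where they are.

Things in the scene. Friction and masses are not known exactly. Their poses are not given: they have to be found in the camera images.
- flange: Loose pipe flange: a plain steel ring 50 mm outside, bore 21 mm, 14 mm thick, with three small bolt holes; 0.18 kg more or less. Both faces are alike. It starts flat on the bench. Origin: centre of its lower face as it starts; z axis along the bore, upward at the start. (The bearing, a similar ring of two races, is not it.)
- flange_centre (a point): Centre of the flange's bore, half way through its thickness (7 mm from each face). Axes as the flange.
- pipe_end (a point): Centre of the free upper end of the bent steel pipe (16 mm outside diameter, edge rounded). z axis points out of the end, along the pipe, upward and leaning about 35 degrees (30 to 41) from vertical. The end straight runs 64 mm from here, against z, to bend_upper; its upper 41 mm are straight. A flange let go on it slides down by its own weight round the upper bend and comes to rest about where the middle straight begins.
- bend_upper (a point): Where the centre lines of the end straight and the middle straight meet (the pipe itself rounds this 55 degree corner at 45 mm centre line radius, so it starts to curve 23 mm before the point and is straight again 23 mm after it). z axis as pipe_end.
- bend_lower (a point): Where the centre lines of the middle straight and the last straight meet, 115 mm from bend_upper; the pipe rounds this 45 degree corner at 45 mm radius and curves 19 mm before and after it. z axis along the last straight, away from the collar. The last straight is level, 142 mm above the bench; the middle straight is within 5 degrees of level.
- stop_face (a point): Centre of the flat face of the stop collar (stop_collar in the rules: 29 mm diameter, 7 mm thick, brazed on the pipe), 100 mm from bend_lower. z axis level, along the pipe away from the collar, towards bend_lower. With the flange home flange_centre lies 7 mm along z from here; released, the flange hangs up to 2.5 mm low on the pipe. Beyond the collar 60 mm of spigot lead into the vise.
- vise: Bench vise, 125 mm jaws, fixed; the jaws end 60 mm beyond the collar, their tops 170 mm above the bench. Soft jaws hold the pipe by its spigot: it turns about the spigot's axis above about 3 N m (25 N at the free end), slides along that axis above about 22 N, and stays where it is put. Origin: on the bench below the middle of the jaw gap; x along the screw to the T handle; the pipe leaves along -y.
- bearing: Ball bearing lying flat, 47 mm outside, 17 mm bore, 14 mm thick. Not to be moved. Origin: centre of its underside.
- socket: Wrench socket standing upright, 28 mm diameter, 42 mm high. Not to be moved. Origin: centre of its underside.
- spanner: Combination spanner lying flat, 215 mm long, 10 mm high. Not to be moved. Origin: under its middle, x axis along it.
- hammer: Hammer lying flat, 260 mm long, 26 mm high. Not to be moved. Origin: under its middle, x axis along it towards the head.
- oil_filter: Spin-on oil filter standing upright, 76 mm diameter, 94 mm high. Not to be moved. Origin: centre of its underside.
- oil_bottle: Plain oil bottle standing upright, 72 mm diameter, 210 mm high. Not to be moved. Origin: centre of its underside.
Mind the look-alikes: they are no part of the job. What is shaped like the flange but blue is not meant.

How it is judged:
On the way, in this order (a step that is already met when the one before it is completed fails the run):
1. the flange is over the free end of the pipe (z of flange_centre in the frame of pipe_end between -0.045 and -0.008 m and x of flange_centre in the frame of pipe_end between -0.007 and 0.007 m and y of flange_centre in the frame of pipe_end between -0.007 and 0.007 m).
2. the flange is pressed home: at the collar, bearing on it with at least 3 N (distance between flange_centre and stop_face below 0.011 m and contact force between flange and stop_collar above 3 N), for 0.03 s.
At the end, for the whole second after the job is handed in: The flange is on the last straight of the pipe with its face within 2.5 mm of the collar face and square to it within 0.15 rad, at rest and released; it was pressed against the collar with at least 3 N on the way (z of flange_centre in the frame of stop_face between 0.004 and 0.0095 m and distance between flange_centre and stop_face below 0.011 m and angle between the z axis of flange_centre and the z axis of stop_face, either way round below 0.15 rad and linear speed of flange below 0.01 m/s); the robot touches nothing.
It fails at once if the pipe is twisted or pushed in the vise (its free end shifted by more than 8 mm) (distance of pipe_end from where it was at the start of the episode above 0.008 m).
It fails at once if another thing on the bench is moved by more than 20 mm (distance of any of bearing, socket, spanner, hammer, oil_filter, oil_bottle from where it was at the start of the episode above 0.02 m).
It also fails if it takes over 58 s, if anything falls off the work surface, if the arm or the gripper's body presses on something with over 40 N, if the wrist force passes 120 N, or if a joint passes its speed limit or range.

## Working session

There is one attempt and no reset: what is moved stays moved. The work goes in short steps, each a Python script; the robot and the scene stay as the last script left them, time stands still between calls to the robot, and variables do not carry over. Pictures are saved under pics/ and viewed, and the job is handed in when it is done.

```bash
ls; mkdir -p pics
cat > h.py <<'E'
from cell import *
import numpy as np, cv2
from scipy.spatial.transform import Rotation as R
def save(n,img): cv2.imwrite('pics/'+n,cv2.cvtColor(img,cv2.COLOR_RGB2BGR))
E
python3 - <<'E'
from h import *
s=get_state(); print(s)
for c in ['scene','side','wrist']:
    f=grab_frame(c); save(c+'0.png',f['img'])
    print(c,{k:np.round(v,4).tolist() for k,v in f.items() if k!='img'})
    for n in ['flange','pipe_end','bend_upper','bend_lower','stop_face','vise','bearing','flange_centre']:
        r=tip_of(c,n); print(n,[(np.round(x['centre'],1).tolist(),round(x['score'],2)) for x in r][:4])
print(get_state()['clock'])
E
```

```text
pics
{'clock': 0.0, 'q': array([ 1.09180516e+00,  3.26967781e-01, -1.93591940e-01,  1.05197410e+00,
        9.94963632e-07,  1.43659727e+00]), 'joint_velocities': array([ 0.0005204 , -0.00059513,  0.00010975, -0.00139894, -0.0003151 ,
        0.0003766 ]), 'tau': array([ 6.72803744e-04, -4.43398619e+01,  2.62438846e+01,  1.54460472e-02,
        1.33628205e-04,  5.83056803e-06]), 'position': array([0.1856207 , 0.51711765, 0.23048575]), 'eef_rot': array([ 2.56893087e+00,  1.80697793e+00, -2.42244674e-03]), 'contact_force': array([ 9.02419171e-05, -1.00731844e+00,  2.95978816e-01]), 'wrist_torque': array([-0.00298183, -0.00853501, -0.03140008]), 'finger_gap': 0.9970082639713022}
scene {'fx': 375.2538, 'fy': 375.2538, 'cx': 325.8117, 'cy': 192.7898, 'cam_to_world': [[0.7568, 0.4633, -0.4611, 0.9921], [0.6536, -0.531, 0.5393, -0.5249], [0.005, -0.7095, -0.7047, 0.8811], [0.0, 0.0, 0.0, 1.0]]}
flange [([267.6, 324.1], 0.81), ([236.8, 347.1], 0.67)]
pipe_end [([299.4, 212.7], 0.63)]
bend_upper [([314.8, 225.3], 0.82)]
bend_lower [([355.6, 216.1], 0.9)]
stop_face [([373.8, 191.2], 0.58)]
vis
[... 387 characters left out ...]
.49), ([297.3, 165.8], 0.45), ([302.5, 151.5], 0.43)]
pipe_end [([314.3, 169.4], 0.84)]
bend_upper [([302.0, 184.0], 0.74), ([273.0, 230.5], 0.6)]
bend_lower [([279.2, 203.7], 0.73), ([350.6, 231.8], 0.3)]
stop_face [([344.7, 167.0], 0.69)]
vise [([274.4, 294.5], 0.7), ([313.7, 169.9], 0.64)]
bearing []
flange_centre [([272.8, 165.3], 0.64), ([297.3, 163.7], 0.61)]
wrist {'fx': 309.7069, 'fy': 309.7069, 'cx': 319.2303, 'cy': 200.0073, 'T_tool_cam': [[1.0, -0.0004, 0.0, 0.0001], [0.0004, 0.9514, 0.308, -0.0787], [-0.0001, -0.308, 0.9514, -0.1432], [0.0, 0.0, 0.0, 1.0]]}
flange []
pipe_end []
bend_upper []
bend_lower []
stop_face []
vise []
bearing [([63.1, 369.9], 0.57)]
flange_centre []
1.35
```

View pics/scene0.png

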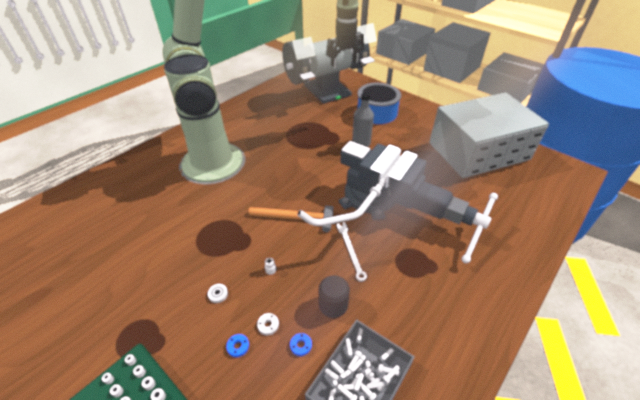

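View pics/side0.png

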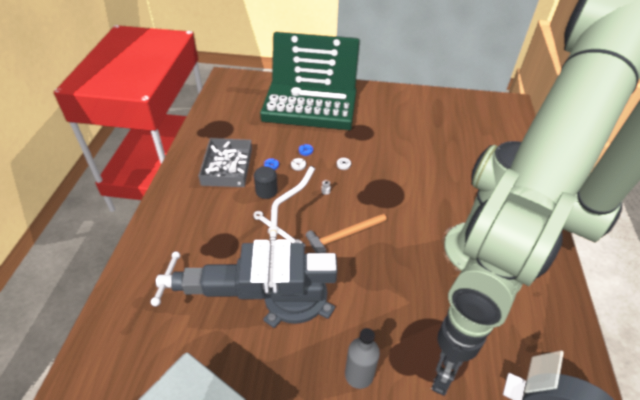

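View pics/wrist0.png

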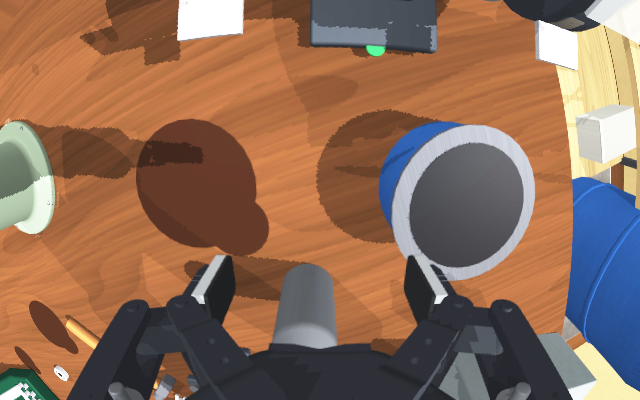

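```bash
cat >> h.py <<'E'
def ray(f,uv,T=None):
    u,v=uv
    if 'T_tool_cam' in f:
        a=np.array([(u-f['cx']),(v-f['cy'])]); r=np.hypot(*a); th=r/f['fx']
        d=np.r_[a/max(r,1e-9)*np.sin(th),np.cos(th)]; M=T@f['T_tool_cam']
    else:
        d=np.array([(u-f['cx'])/f['fx'],(v-f['cy'])/f['fy'],1]); M=np.array(f['cam_to_world'])
    d=M[:3,:3]@d
    return M[:3,3],d/np.linalg.norm(d)
def onz(f,uv,z,T=None):
    o,d=ray(f,uv,T); return o+d*(z-o[2])/d[2]
def tri(rs):
    A=np.zeros((3,3));b=np.zeros(3)
    for o,d in rs:
        P=np.eye(3)-np.outer(d,d);A+=P;b+=P@o
    x=np.linalg.solve(A,b)
    return x,[np.linalg.norm((np.eye(3)-np.outer(d,d))@(x-o)) for o,d in rs]
def tool():
    s=get_state(); T=np.eye(4);T[:3,:3]=R.from_rotvec(s['eef_rot']).as_matrix();T[:3,3]=s['position'];return T
def proj(f,p,T=None):
    M=np.array(T@f['T_tool_cam'] if 'T_tool_cam' in f else f['cam_to_world'])
    c=(np.asarray(p)-M[:3,3])@M[:3,:3]
    c=np.atleast_2d(c)
    if 'T_tool_cam' in f:
        r=np.hypot(c[:,0],c[:,1]);th=np.arctan2(r,c[:,2]);k=f['fx']*th/np.maximum(r,1e-9)
        return np.c_[f['cx']+k*c[:,0],f['cy']+k*c[:,1]]
    return np.c_[f['cx']+f['fx']*c[:,0]/c[:,2],f['cy']+f['fy']*c[:,1]/c[:,2]]
E
python3 - <<'E'
from h import *
fs=grab_frame('scene'); fd=grab_frame('side')
def crop(f,n,x0,y0,x1,y1,k):
    save(n,cv2.resize(f['img'][y0:y1,x0:x1],None,fx=k,fy=k,interpolation=cv2.INTER_CUBIC))
crop(fs,'sc1.png',280,140,420,240,5.7)
crop(fd,'sd1.png',230,130,370,300,3.5)
print('flange',onz(fs,(267.6,324.1),.007),onz(fd,(297.5,164),.007))
print('bearing',onz(fs,(217.5,293),.007),onz(fd,(343.5,162.5),.007))
for n,a,b in [('end',(303,214),(311,170)),('bu',(314.8,225.3),(302,184)),('bl',(355.6,216.1),(279.2,203.7)),]:
    print(n,tri([ray(fs,a),ray(fd,b)]))
for n in ['hammer','spanner','socket','oil_filter','oil_bottle','vise']:
    print(n,[(np.round(onz(f,x['centre'],0),3).tolist(),x['score'],np.round(x['centre'])) for c,f in (('scene',fs),('side',fd)) for x in tip_of(c,n)[:1]])
np.savez('fr.npz',**{'s_'+k:v for k,v in fs.items()},**{'d_'+k:v for k,v in fd.items()})
E
```

```text
flange [ 0.61046243 -0.29386341  0.007     ] [ 0.61193671 -0.29098426  0.007     ]
bearing [ 0.44959799 -0.32107896  0.007     ] [ 0.44981533 -0.32418388  0.007     ]
end (array([ 0.53634704, -0.08196116,  0.17769497]), [np.float64(0.0016256954382965227), np.float64(0.0016256954382966261)])
bu (array([ 0.55985072, -0.06314755,  0.1345828 ]), [np.float64(0.0004913370327679848), np.float64(0.0004913370327680691)])
bl (array([0.61639821, 0.03043758, 0.13491179]), [np.float64(0.0045884965770466085), np.float64(0.0045884965770465694)])
hammer [([0.404, -0.005, -0.0], 0.58, array([291., 217.])), ([0.412, 0.003, 0.0], 0.86, array([346., 234.]))]
spanner [([0.623, 0.024, 0.0], 0.65, array([352., 249.])), ([0.625, 0.026, 0.0], 0.67, array([277., 232.]))]
socket [([0.497, -0.184, 0.0], 0.67, array([269., 271.])), ([0.495, -0.189, 0.0], 0.55, array([326., 189.]))]
oil_filter [([0.69, -0.149, 0.0], 0.97, array([331., 304.])), ([0.688, -0.125, 0.0], 0.97, array([267., 196.]))]
oil_bottle [([0.336, 0.443, 0.0], 0.65, array([360., 373.]))]
vise [([0.605, 0.245, 0.0], 0.74, array([389., 204.])), ([0.594, 0.25, 0.0], 0.74, array([273., 294.]))]
```

View pics/sc1.png

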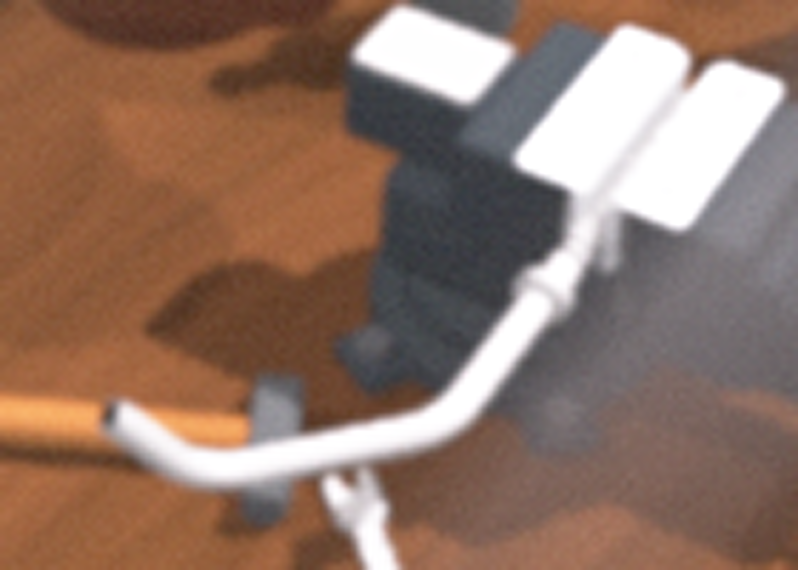

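View pics/sd1.png

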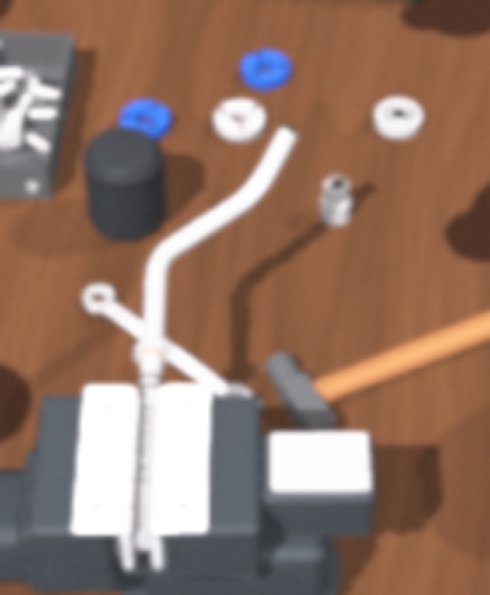

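```bash
cat > fit.py <<'E'
from h import *
from scipy.optimize import minimize
# params: stop x,y, yaw of last straight dir (away from collar), az & el rel of middle, end straight rotation
def frames(p):
    sx,sy,yaw,tilt,psi=p[:5]; z=.142+(p[5] if len(p)>5 else 0)
    S=np.array([sx,sy,z]); d1=np.array([np.cos(yaw),np.sin(yaw),0])
    side=np.array([-d1[1],d1[0],0]); up=np.array([0,0,1.])
    # middle: rotated 45deg from d1 about d1-perp; direction in plane angle tilt; 
    sg=p_sign
    e=np.cos(tilt)*side*sg+np.sin(tilt)*up
    d2=np.cos(np.pi/4)*d1+np.sin(np.pi/4)*e
    # end straight: 55deg from d2, perpendicular dir at psi from vertical-ish
    u2=up-d2*(up@d2);u2/=np.linalg.norm(u2); w=np.cross(u2,d2)
    g=np.cos(psi)*u2+np.sin(psi)*w
    a=np.deg2rad(55); d3=np.cos(a)*d2+np.sin(a)*g
    BL=S+.1*d1; BU=BL+.115*d2; E=BU+.064*d3
    return S,BL,BU,E,d1,d2,d3
p_sign=-1
def bendpts(B,din,dout,r,n=9):
    a=np.arccos(din@dout); t=r*np.tan(a/2)
    nrm=dout-din*(din@dout);nrm/=np.linalg.norm(nrm)
    c=B-t*din+r*nrm
    return [c+r*(-nrm*np.cos(x)+din*np.sin(x)) for x in np.linspace(0,a,n)]
def line(p):
    S,BL,BU,E,d1,d2,d3=frames(p)
    L=[S]+bendpts(BL,d1,d2,.045)+bendpts(BU,d2,d3,.045)+[E]
    L=np.array(L); s=np.r_[0,np.cumsum(np.linalg.norm(np.diff(L,axis=0),axis=1))]
    q=np.linspace(0,s[-1],80); return np.c_[[np.interp(q,s,L[:,i]) for i in range(3)]].T
E
python3 - <<'E'
from fit import *
fs=grab_frame('scene'); fd=grab_frame('side')
for n,c,f in(('s','scene',fs),('d','side',fd)):
    for nm in ['pipe_end','stop_face']:
        ms=silhouettes(c,nm); print(c,nm,[(m['score'],m['mask'].sum(),m['centre']) for m in ms][:3])
    if ms: np.save('mask_'+n,ms[0]['mask'])
    im=f['img'].copy(); 
    if ms: im[ms[0]['mask']]=[255,0,0]
    x0,y0=(280,140) if n=='s' else (230,130)
    save('m_'+n+'.png',cv2.resize(im[y0:y0+130,x0:x0+150],None,fx=4,fy=4,interpolation=cv2.INTER_NEAREST))
    print([np.round(onz(f,x['centre'],.007),3).tolist() for x in tip_of(c,'flange_centre')], get_state()['clock'])
S=np.array([0.64,.125]) 
p0=[.61,.13,-np.pi/2,0,0]
print(frames(p0))
E
```

```text
scene pipe_end [(0.71, np.int64(654), [345.2, 215.1])]
scene stop_face [(0.61, np.int64(784), [356.0, 212.6])]
[[0.708, -0.274, 0.007], [0.606, -0.293, 0.007], [0.589, -0.369, 0.007], [0.599, 0.241, 0.007]] 2.3
side pipe_end [(0.96, np.int64(716), [275.8, 224.7])]
side stop_face [(0.63, np.int64(824), [272.9, 221.9])]
[[0.585, -0.355, 0.007], [0.616, -0.275, 0.007], [0.695, -0.269, 0.007], [0.406, 0.002, 0.007]] 2.45
(array([0.61 , 0.13 , 0.142]), array([0.61 , 0.03 , 0.142]), array([ 0.52868272, -0.05131728,  0.142     ]), array([ 0.50272561, -0.07727439,  0.19442573]), array([ 6.123234e-17, -1.000000e+00,  0.000000e+00]), array([-0.70710678, -0.70710678,  0.        ]), array([-0.40557979, -0.40557979,  0.81915204]))
```

Run:
```python
import cv2,numpy as np
a=cv2.imread('pics/m_s.png');b=cv2.imread('pics/m_d.png');
cv2.imwrite('pics/m2.png',cv2.resize(np.hstack([a,b]),(800,int(800*a.shape[0]/(2*a.shape[1])))))
```

```text
(no output)
```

View pics/m2.png

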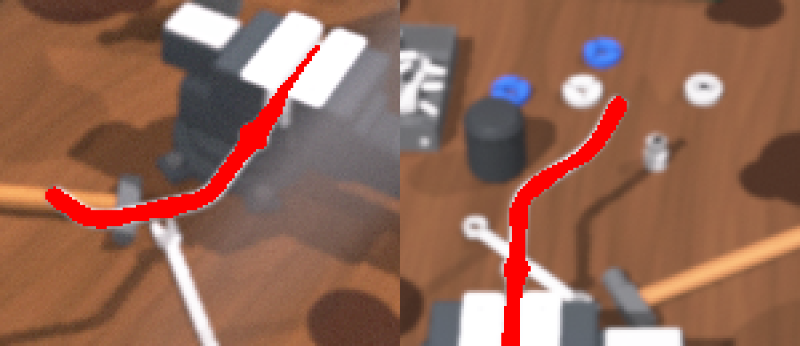

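```bash
cat > run_fit.py <<'E'
from fit import *
from scipy.ndimage import gaussian_filter
z=np.load('fr.npz'); F=[{k[2:]:z[k] for k in z.files if k[0]==c} for c in 'sd']
M=[np.load('mask_s.npy'),np.load('mask_d.npy')]
def render(f,p,er,rows,cols,off):
    L=line(p); S,BL,BU,E,d1,d2,d3=frames(p)
    sp=np.array([S-d1*t for t in np.linspace(.002,.05,25)])
    P=np.r_[L,sp]; r=np.r_[np.full(len(L),.008),np.where(np.linspace(.002,.05,25)<.0075,.0145,.008)]
    uv=proj(f,P)+off; C=np.array(f['cam_to_world']); depth=(P-C[:3,3])@C[:3,2]
    rp=r*f['fx']/depth-er
    gx,gy=np.meshgrid(cols,rows)
    d=np.hypot(gx[...,None]-uv[:,0],gy[...,None]-uv[:,1])-rp
    return 1/(1+np.exp(d.min(-1)/.35))
W=[(np.arange(180,250),np.arange(290,400)),(np.arange(155,260),np.arange(255,330))]
def cost(v):
    p=v[:5]; c=0
    for i,f in enumerate(F):
        rows,cols=W[i]
        I=render(f,p,v[5],rows,cols,v[6+2*i:8+2*i])
        m=M[i][rows[0]:rows[-1]+1,cols[0]:cols[-1]+1].astype(float)
        # weight out far spigot
        S,_,_,_,d1,_,_=frames(p); 
        w=np.ones_like(m); u=proj(f,S-.047*d1)[0]
        if i==0: w[:, cols>u[0]]=0; 
        else: w[rows>u[1],:]=0
        c+=((I-m)**2*w).sum()
    return c+ (v[6:]**2).sum()*3 + (v[3]/.09)**2*.5
best=None
for y0 in (-np.pi/2,-1.4,-1.75):
    v=np.r_[.6,.13,y0,0,0.1,.3,0,0,0,0]
    for k in range(2):
        r=minimize(cost,v,method='Powell',options=dict(maxiter=40,xtol=1e-4,ftol=1e-5)); v=r.x
        sim=np.vstack([v]+[v+np.eye(10)[i]*[.005,.005,.03,.05,.05,.2,.5,.5,.5,.5][i] for i in range(10)])
        r=minimize(cost,v,method='Nelder-Mead',options=dict(maxiter=900,initial_simplex=sim,xatol=1e-5,fatol=1e-3)); v=r.x
    print(y0,r.fun,np.round(v,4))
    if best is None or r.fun<best.fun: best=r
v=best.x; np.save('v.npy',v)
S,BL,BU,E,d1,d2,d3=frames(v[:5]); print('S',S,'BL',BL,'BU',BU,'E',E,'d1',d1,'d2',d2,'d3',d3)
print('mid el',np.degrees(np.arcsin(d2[2])),'lean',np.degrees(np.arccos(d3[2])))
E
time python3 run_fit.py
```

```text
Still running in the background as job /tmp/bash_jobs.1000/f54541e2677f (pid 603). You'll get a notice when it ends.run_fit.py:13: RuntimeWarning: overflow encountered in exp
  return 1/(1+np.exp(d.min(-1)/.35))
```

Edit , replacing
```

```
with
```

```

```bash
cat /tmp/bash_jobs.1000/f54541e2677f/stdout; nproc
```

```text
4
```

```bash
kill -- -$(cat /tmp/bash_jobs.1000/f54541e2677f/pid)
python3 - <<'E'
s=open('run_fit.py').read()
a=s[:s.index('best=None')]
a=a.replace("def cost(v):\n    p=v[:5]; c=0","def cost(v,k=.35):\n    p=v[:5]; c=[]").replace("c+=((I-m)**2*w).sum()","c.append(((I-m)*w).ravel())").replace("return c+ (v[6:]**2).sum()*3 + (v[3]/.09)**2*.5","return np.concatenate(c+[v[6:]*2,[v[3]/.09]])")
a=a.replace("d.min(-1)/.35","np.clip(d.min(-1)/SK,-50,50)")
a+='''
from scipy.optimize import least_squares
import time
best=None
# init from points
rs=np.array([[.6,.13,y,0,ps] for y in (-1.57,-1.45,-1.7) for ps in (0.,.3,-.3)])
t=time.time()
SK=4.
V=[np.r_[q,.3,0,0,0,0] for q in rs]
C=[(cost(v)**2).sum() for v in V]
for i in np.argsort(C)[:2]:
    v=V[i]
    for SK in (4.,1.5,.5,.35):
        r=least_squares(cost,v,x_scale=[.01,.01,.05,.05,.1,.3,.5,.5,.5,.5],diff_step=1e-4,max_nfev=15,loss='linear'); v=r.x
    print(time.time()-t,r.cost,np.round(v,4))
    if best is None or r.cost<best.cost: best=r
'''
open('run_fit.py','w').write(a+s[s.index("v=best.x"):])
E
export OMP_NUM_THREADS=4; time timeout 500 python3 run_fit.py
```

```text
25.41753363609314 47.599189886192505 [ 0.608   0.1347 -1.4093 -0.1031 -0.0544 -0.0948 -0.1355 -0.1244 -0.1844
 -0.0946]
52.12540793418884 47.59514141775907 [ 0.608   0.1348 -1.4093 -0.1031 -0.0544 -0.0949 -0.1526 -0.1284 -0.1733
 -0.0922]
S [0.60804583 0.1347535  0.142     ] BL [0.62412048 0.03605393 0.142     ] BU [ 0.55735794 -0.057208    0.13363482] E [ 0.5315119  -0.08841451  0.18317406] d1 [ 0.16074652 -0.98699572  0.        ] d2 [-0.5805438  -0.8109733  -0.07274066] d3 [-0.40384447 -0.48760172  0.77405052]
mid el -4.171417105246958 lean 39.280971781512086
real	0m53.551s
user	1m27.066s
sys	0m9.236s
```

```bash
cat >> h.py <<'E'
def rotzx(z,x):
    z=np.array(z,float)/np.linalg.norm(z); x=np.array(x,float); x=x-z*(x@z); x/=np.linalg.norm(x)
    return R.from_matrix(np.c_[x,np.cross(z,x),z]).as_rotvec()
E
python3 - <<'E'
from h import *
s=get_state(); print(R.from_rotvec(s['eef_rot']).as_matrix().round(2))
for az in (132,-48):
    x=[np.cos(np.radians(az)),np.sin(np.radians(az)),0]
    for pos in ([.611,-.292,.0],[.611,-.292,.28],[.60,-.2,.36]):
        print(az,pos,ik(pos,rotzx([0,0,-1],x)))
v=np.load('v.npy')
import fit
S,BL,BU,E,d1,d2,d3=fit.frames(v[:5])
for az in range(0,360,30):
    # x perpendicular to d3
    h=np.cross(d3,[0,0,1]);h/=np.linalg.norm(h);u=np.cross(d3,h)
    x=np.cos(np.radians(az))*h+np.sin(np.radians(az))*u
    rv=rotzx(-d3,x)
    print(az,[None if (q:=ik(E+d3*t-d3*.008,rv)) is None else q.round(2).tolist() for t in (.05,-.025)])
print(get_state()['clock'])
E
```

```text
[[ 0.34  0.94  0.  ]
 [ 0.94 -0.34  0.  ]
 [ 0.    0.   -1.  ]]
132 [0.611, -0.292, 0.0] [-0.55471563  0.76681737 -0.07774967  0.72622928  0.         -1.28775392]
132 [0.611, -0.292, 0.28] [-0.55471563  0.55473782  0.28677011  1.30282862  0.         -1.28775392]
132 [0.6, -0.2, 0.36] [-0.43838664  0.45141864  0.31819083  1.43756851  0.         -1.17142493]
-48 [0.611, -0.292, 0.0] [-5.54715631e-01  7.66817370e-01 -7.77496731e-02  7.26229284e-01
  4.44089210e-16  1.85383874e+00]
-48 [0.611, -0.292, 0.28] [-5.54715631e-01  5.54737817e-01  2.86770110e-01  1.30282862e+00
  4.44089210e-16  1.85383874e+00]
-48 [0.6, -0.2, 0.36] [-4.38386645e-01  4.51418644e-01  3.18190830e-01  1.43756851e+00
  4.44089210e-16  1.97016772e+00]
0 [[-0.74, 0.27, -0.51, 0.83, 0.68, -1.63], [-0.64, 0.34, -0.59, 0.6, 0.68, -1.5]]
30 [[-0.74, 0.27, -0.51, 0.83, 0.68, -2.15], [-0.64, 0.34, -0.59, 0.6, 0.68, -2.02]]
60 [[-0.74, 0.27, -0.51, 0.83, 0.68, -2.68], [-0.64, 0.34, -0.59, 0.6, 0.68, -2.55]]
90 [[-0.74, 0.27, -0.51, 0.83, 0.68, 3.08], [-0.64, 0.34, -0.59, 0.6, 0.68, -3.07]]
120 [[-0.74, 0.27, -0.51, 0.83, 0.68, 2.56], [-0.64, 0.34, -0.59, 0.6, 0.68, 2.69]]
150 [[-0.74, 0.27, -0.51, 0.83, 0.68, 2.03], [-0.64, 0.34, -0.59, 0.6, 0.68, 2.17]]
180 [[-0.74, 0.27, -0.51, 0.83, 0.68, 1.51], [-0.64, 0.34, -0.59, 0.6, 0.68, 1.64]]
210 [[-0.74, 0.27, -0.51, 0.83, 0.68, 0.99], [-0.64, 0.34, -0.59, 0.6, 0.68, 1.12]]
240 [[-0.74, 0.27, -0.51, 0.83, 0.68, 0.46], [-0.64, 0.34, -0.59, 0.6, 0.68, 0.6]]
270 [[-0.74, 0.27, -0.51, 0.83, 0.68, -0.06], [-0.64, 0.34, -0.59, 0.6, 0.68, 0.07]]
300 [[-0.74, 0.27, -0.51, 0.83, 0.68, -0.58], [-0.64, 0.34, -0.59, 0.6, 0.68, -0.45]]
330 [[-0.74, 0.27, -0.51, 0.83, 0.68, -1.11], [-0.64, 0.34, -0.59, 0.6, 0.68, -0.98]]
2.45
```

Run:
```python
from h import *
s=get_state()
move_l([s['position'][0]+.05,s['position'][1]-.05,.38],velocity=.3)
x=[np.cos(np.radians(132)),np.sin(np.radians(132)),0]
movep([.55,-.18,.38],rotzx([0,0,-1],x))
sleep(.2)
T=tool(); f=grab_frame('wrist'); save('w1.png',f['img']); np.savez('w1.npz',T=T,**f)
for n in ['flange_centre','pipe_end','bend_upper','bend_lower','stop_face']:
    print(n,[(np.round(r['centre'],1).tolist(),r['score']) for r in tip_of('wrist',n)])
v=np.load('v.npy'); import fit
S,BL,BU,E,d1,d2,d3=fit.frames(v[:5])
print('pred',proj(f,np.array([[.611,-.292,.007],E,BU,BL,S]),T).round(1))
ms=silhouettes('wrist','pipe_end'); print([(m['score'],m['mask'].sum()) for m in ms])
if ms: np.save('mask_w',ms[0]['mask'])
ms=silhouettes('wrist','flange'); print([(m['score'],m['mask'].sum(),m['centre'],onz(f,m['centre'],.010,T)) for m in ms])
print(get_state()['clock'])
im=f['img'].copy()
for p in proj(f,fit.line(v[:5]),T): cv2.circle(im,tuple(int(round(a)) for a in p),1,(255,0,0),-1)
save('w1o.png',im)
```

```text
flange_centre [([221.0, 181.6], 0.97), ([214.3, 96.4], 0.92), ([248.0, 133.9], 0.87), ([280.7, 220.9], 0.52)]
pipe_end [([381.5, 212.2], 0.64)]
bend_upper [([378.3, 225.6], 0.56)]
bend_lower [([388.5, 297.4], 0.87), ([247.6, 130.1], 0.41), ([449.7, 156.7], 0.27)]
stop_face [([247.6, 131.8], 0.17)]
pred [[246.  133.4]
 [386.8 212.6]
 [381.5 227.4]
 [391.9 296.4]
 [436.2 319.2]]
[(0.65, np.int64(608)), (0.58, np.int64(1297))]
[(0.95, np.int64(534), [219.4, 94.8], array([ 0.58963354, -0.37048061,  0.01      ])), (0.89, np.int64(523), [217.5, 182.2], array([ 0.71162577, -0.27760911,  0.01      ])), (0.46, np.int64(635), [296.2, 45.7], array([ 0.44512804, -0.32486273,  0.01      ]))]
6.3
```

View pics/w1o.png

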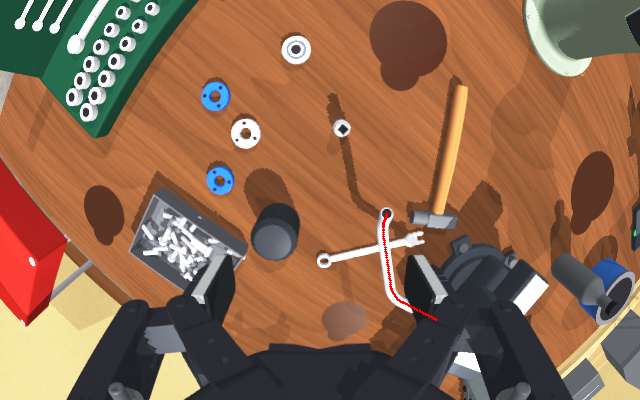

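Run:
```python
import cv2
a=cv2.imread('pics/w1o.png');b=cv2.imread('pics/w1.png')
import numpy as np
c=np.hstack([x[195:320,360:450] for x in (a,b)]);cv2.imwrite('pics/w1c.png',cv2.resize(c,None,fx=4.4,fy=4.4,interpolation=cv2.INTER_CUBIC))
```

```text
(no output)
```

View pics/w1c.png

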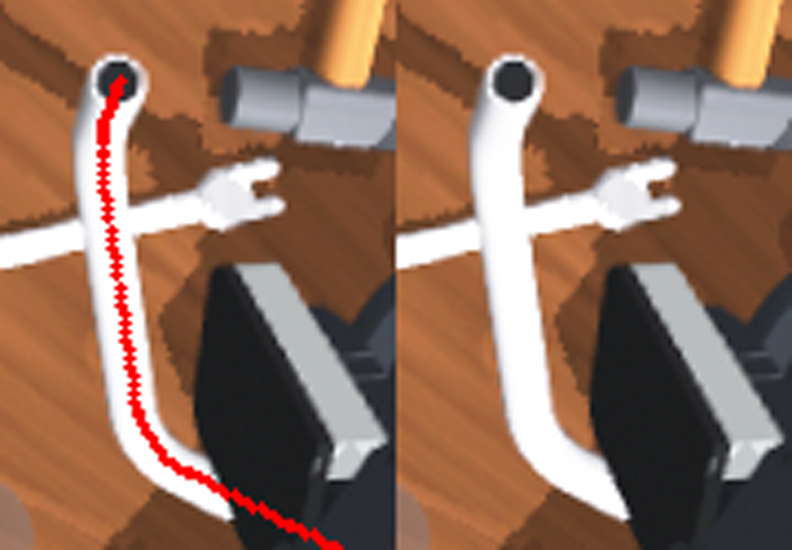

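Run:
```python
from h import *
x=[np.cos(np.radians(132)),np.sin(np.radians(132)),0]
rv=rotzx([0,0,-1],x)
movep([.611,-.292,.16],rv); sleep(.2)
T=tool(); f=grab_frame('wrist'); save('w2.png',f['img']); np.savez('w2.npz',T=T,**f)
print(T[:3,3],proj(f,[.611,-.292,.007],T))
for r in tip_of('wrist','flange_centre'): print(np.round(r['centre'],1).tolist(),r['score'],onz(f,r['centre'],.007,T))
for m in silhouettes('wrist','flange'): print(m['score'],m['mask'].sum(),m['centre'],onz(f,m['centre'],.010,T))
print(get_state()['clock'])
```

```text
[ 0.6119754  -0.29190715  0.16217032] [[320.50467516 182.00999111]]
[272.6, 255.8] 0.95 [ 0.70798122 -0.27521633  0.007     ]
[320.5, 182.9] 0.66 [ 0.61168327 -0.29138914  0.007     ]
[263.2, 116.1] 0.66 [ 0.59890113 -0.37724674  0.007     ]
0.75 1774 [316.7, 173.1] [ 0.60622272 -0.30132582  0.01      ]
0.73 1845 [259.8, 112.7] [ 0.59808476 -0.38159405  0.01      ]
0.57 1505 [275.9, 247.8] [ 0.69627725 -0.27938959  0.01      ]
7.65
```

View pics/w2.png

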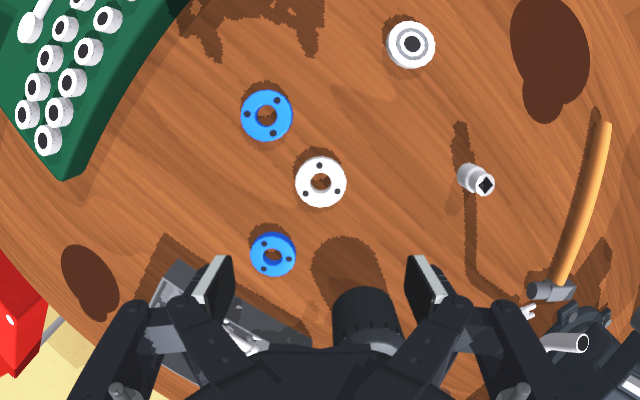

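Run:
```python
from h import *
x=[np.cos(np.radians(132)),np.sin(np.radians(132)),0]
rv=rotzx([0,0,-1],x)
P=[.6113,-.2918]
move_l(P+[.03],velocity=.12)
print(get_state()['position'])
print(move_l(P+[.0],velocity=.04,until_force=8)); print(get_state()['position'],get_state()['contact_force'])
grab(60); s=get_state(); print(s['finger_gap'],s['position'],s['contact_force'])
move_l(P+[.10],velocity=.12); sleep(.1)
s=get_state(); print(s['finger_gap'],s['position'],s['contact_force'],s['clock'])
T=tool(); f=grab_frame('wrist'); save('w3.png',f['img']); np.savez('w3.npz',T=T,**f)
```

```text
[ 0.61197408 -0.29222363  0.03094725]
False
[ 6.11466549e-01 -2.91891301e-01  1.48647480e-04] [-0.01819862 -0.37792103 -0.16662357]
0.5553052262657813 [ 0.61145567 -0.2918354   0.00111834] [-2.29770729  1.65230223  6.24430407]
0.5577131998739978 [ 0.61054419 -0.29133652  0.09866202] [-0.09179545 -0.17960202 -2.79449   ] 11.325
```

View pics/w3.png

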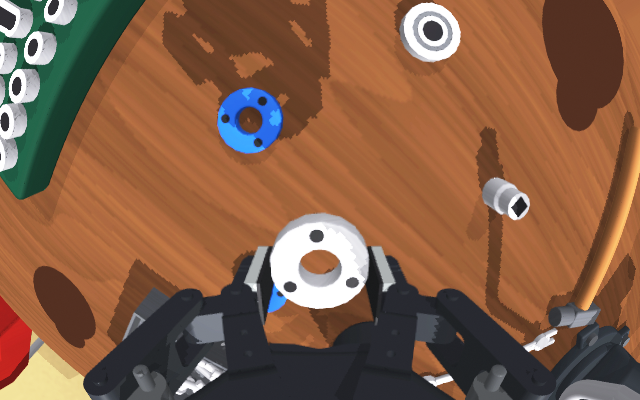

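Run:
```python
from h import *
z=np.load('w3.npz'); f={k:z[k] for k in z.files if k!='T'}
g=f['img'];I=np.eye(4)
for zz in (-.009,-.013,-.017):
    print(zz,proj(f,np.array([[0,0,zz],[0,-.0105,zz],[0,.0105,zz],[0.025,0,zz],[-.025,0,zz],[0,-.025,zz]]),I).round(1).tolist())
save('w3c.png',cv2.resize(g[200:320,250:390],None,fx=5.5,fy=5.5,interpolation=cv2.INTER_CUBIC))
```

```text
-0.009 [[319.4, 267.2], [319.4, 248.6], [319.4, 284.7], [369.1, 266.6], [269.6, 266.7], [319.4, 220.8]]
-0.013 [[319.4, 271.3], [319.4, 252.4], [319.4, 289.0], [370.3, 270.7], [268.5, 270.7], [319.4, 224.1]]
-0.017 [[319.4, 275.6], [319.4, 256.4], [319.4, 293.5], [371.5, 274.9], [267.3, 274.9], [319.4, 227.5]]
```

View pics/w3c.png

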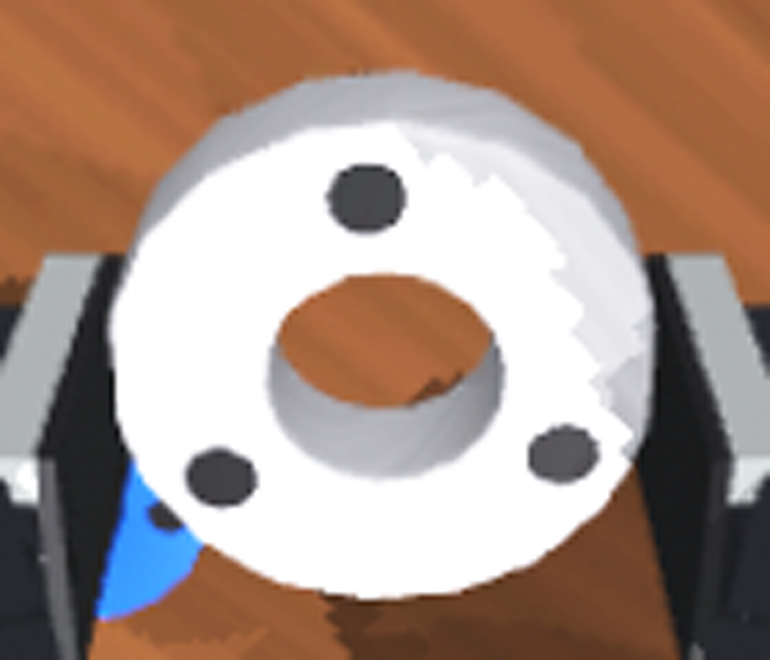

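Run:
```python
from h import *
from scipy.optimize import least_squares
z=np.load('w3.npz'); f={k:z[k] for k in z.files if k!='T'}
obs=np.array([222.2,249.5,287.3,308.7])
def c(v,full=False):
    y,zz,t=v; ys=np.array([-.025,-.0105,.0105,.025])
    P=np.c_[np.zeros(4),y+ys*np.cos(t),zz+ys*np.sin(t)]
    return proj(f,P,np.eye(4))[:,1]-obs
def cc(v): 
    w=(proj(f,np.array([[.025,v[0],v[1]],[-.025,v[0],v[1]]]),np.eye(4))[:,0]); return np.r_[c(v),(w[0]-w[1]-99)]
r=least_squares(cc,[0,-.01,0],x_scale=[.001,.001,.05]); print(r.x,r.fun)
```

```text
[ 0.00111161 -0.00872868 -0.03828162] [-0.11844154  0.48517164 -0.74770579  0.38042709  0.02323804]
```

```bash
cat >> h.py <<'E'
def go(target,rv,vel=.1,tol=.0006,n=2,**k):
    """line with steady error compensation"""
    target=np.array(target,float); c=target.copy()
    for i in range(n):
        r=move_l(list(c),velocity=vel if i==0 else .03,rot=list(rv),**k); sleep(.1)
        e=target-get_state()['position']
        if r or np.linalg.norm(e)<tol: break
        c=c+e
    return r,e
E
python3 - <<'E'
from h import *
import fit
v=np.load('v.npy'); S,BL,BU,E,d1,d2,d3=fit.frames(v[:5])
h=np.cross(d3,[0,0,1]);h/=np.linalg.norm(h);u=np.cross(d3,h)
a=np.radians(330); rv=rotzx(-d3,np.cos(a)*h+np.sin(a)*u); Rm=R.from_rotvec(rv).as_matrix()
off=Rm@np.array([0,.0007,-.004])
x=[np.cos(np.radians(132)),np.sin(np.radians(132)),0]
move_l([.58,-.25,.27],velocity=.25)
movep(list(E+d3*.06-off),rv)
print(go(E+d3*.04-off,rv))
s=get_state(); print(s['position'],E+d3*.04-off,s['q'],s['clock'],s['finger_gap'], (R.from_rotvec(s['eef_rot']).inv()*R.from_rotvec(rv)).magnitude())
T=tool(); f=grab_frame('wrist'); save('w4.png',f['img']); np.savez('w4.npz',T=T,**f)
print(proj(f,np.array([E]),T))
g=grab_frame('scene'); d=grab_frame('side')
np.savez('f4.npz',s=g['img'],d=d['img'])
save('sc4.png',np.hstack([cv2.resize(g['img'][150:250,260:360],None,fx=4,fy=4,interpolation=cv2.INTER_CUBIC),cv2.resize(d['img'][110:210,260:360],None,fx=4,fy=4,interpolation=cv2.INTER_CUBIC)]))
E
```

```text
(False, array([ 0.00055492, -0.00014654,  0.00013401]))
[ 0.51584971 -0.10595977  0.21052206] [ 0.51640463 -0.10610631  0.21065606] [-0.73133804  0.26959991 -0.52359046  0.80939284  0.68489421 -1.09814228] 13.725 0.5581589113121634 0.0004930832373188984
[[318.44840011 232.47229185]]
```

View pics/w4.png

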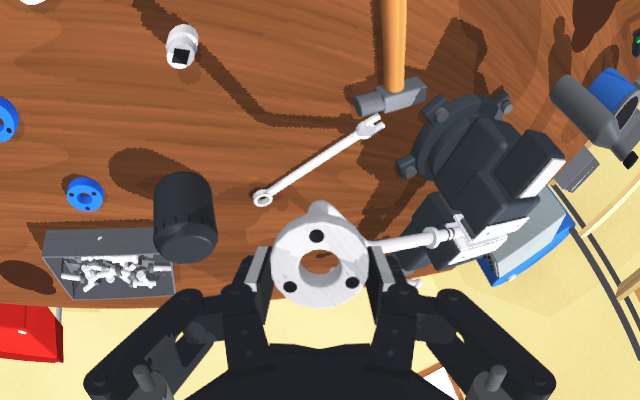

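View pics/sc4.png

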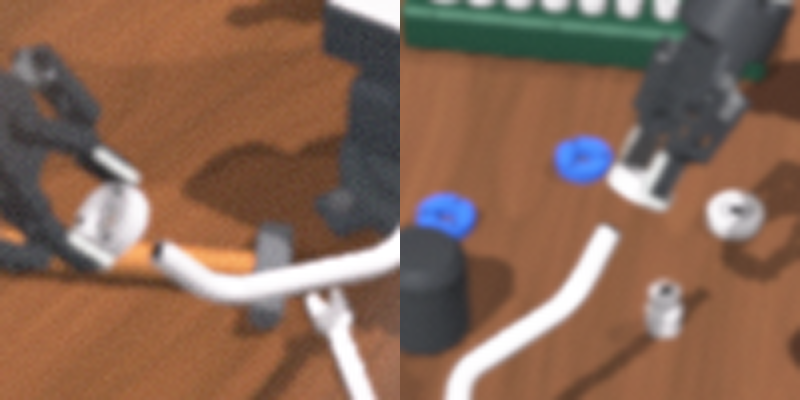

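```bash
cat > ins.py <<'E'
from h import *
import fit
v=np.load('v.npy'); S,BL,BU,E,d1,d2,d3=fit.frames(v[:5])
h=np.cross(d3,[0,0,1]);h/=np.linalg.norm(h);u=np.cross(d3,h)
a=np.radians(330); rv=rotzx(-d3,np.cos(a)*h+np.sin(a)*u); Rm=R.from_rotvec(rv).as_matrix()
off=Rm@np.array([0,.0007,-.004])
E
python3 - <<'E'
from ins import *
f0=get_state()['contact_force']
bias=np.array([.0005,-.0001,.0001])
for t in (.015,.006,-.002,-.010,-.018,-.025):
    r=move_l(list(E+d3*t-off+bias),velocity=.04,rot=list(rv),until_force=7)
    s=get_state(); print(t,r,'F tool',(Rm.T@(s['contact_force']-f0)).round(2),'M',s['wrist_torque'].round(3),'err',(Rm.T@(E+d3*t-off-s['position'])).round(4))
    if r: break
print(s['clock'])
g=grab_frame('scene'); d=grab_frame('side')
save('sc5.png',np.hstack([cv2.resize(g['img'][150:250,260:360],None,fx=4,fy=4,interpolation=cv2.INTER_CUBIC),cv2.resize(d['img'][110:210,260:360],None,fx=4,fy=4,interpolation=cv2.INTER_CUBIC)]))
E
```

```text
0.015 False F tool [ 0.89 -0.2   0.48] M [-0.684  0.589  0.029] err [ 0.0002 -0.0005 -0.0001]
0.006 False F tool [ 0.84 -0.52  0.13] M [-0.679  0.574 -0.01 ] err [-0.     -0.0003 -0.0004]
-0.002 False F tool [0.66 1.18 1.6 ] M [-0.627  0.195 -0.158] err [ 0.0003 -0.0009 -0.0002]
-0.01 False F tool [-0.49  3.37  3.01] M [-0.529 -0.002 -0.314] err [ 0.0003 -0.0008 -0.0003]
-0.018 False F tool [-1.3   3.18  4.54] M [-0.566 -0.223 -0.407] err [ 0.0003 -0.0007 -0.0003]
-0.025 False F tool [0.12 4.55 3.25] M [-0.556 -0.255 -0.519] err [ 0.0003 -0.0006 -0.0003]
16.4
```

View pics/sc5.png

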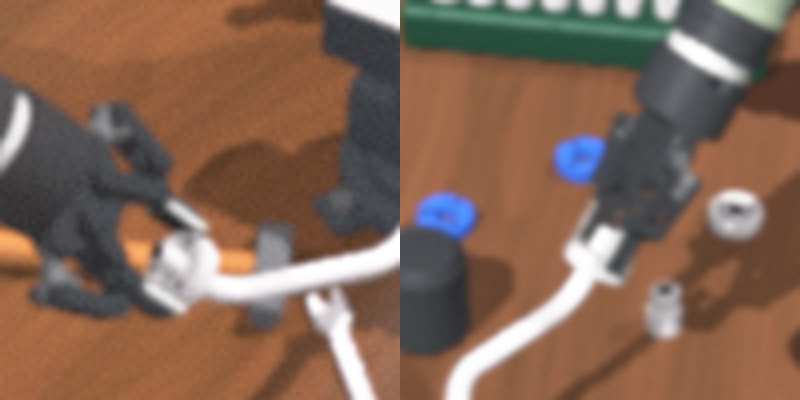

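Run:
```python
from ins import *
s=get_state(); p=s['position']; print(Rm.T@s['contact_force'])
move_l(list(p+Rm@[0,.002,0]),velocity=.03); s=get_state(); print(Rm.T@s['contact_force'])
let_go(); sleep(.3)
T=tool(); f=grab_frame('wrist'); save('w6.png',f['img'])
p=get_state()['position']; move_l(list(p+d3*.09),velocity=.2)
sleep(.2)
g=grab_frame('scene'); d=grab_frame('side')
print([tip_of(c,'flange_centre')[:3] for c in('scene','side')],get_state()['clock'])
save('sc6.png',np.hstack([cv2.resize(g['img'][150:250,280:380],None,fx=4,fy=4,interpolation=cv2.INTER_CUBIC),cv2.resize(d['img'][140:240,240:340],None,fx=4,fy=4,interpolation=cv2.INTER_CUBIC)]))
```

```text
[-2.27961102  3.44057079  4.83899961]
[-0.2400165  -0.75679874  2.83863848]
[[{'centre': [299.1, 342.2], 'score': 0.67}, {'centre': [237.3, 344.4], 'score': 0.56}, {'centre': [319.2, 222.3], 'score': 0.46}], [{'centre': [274.4, 162.5], 'score': 0.57}, {'centre': [305.4, 151.3], 'score': 0.49}, {'centre': [298.4, 188.8], 'score': 0.41}]] 18.5667
```

View pics/sc6.png

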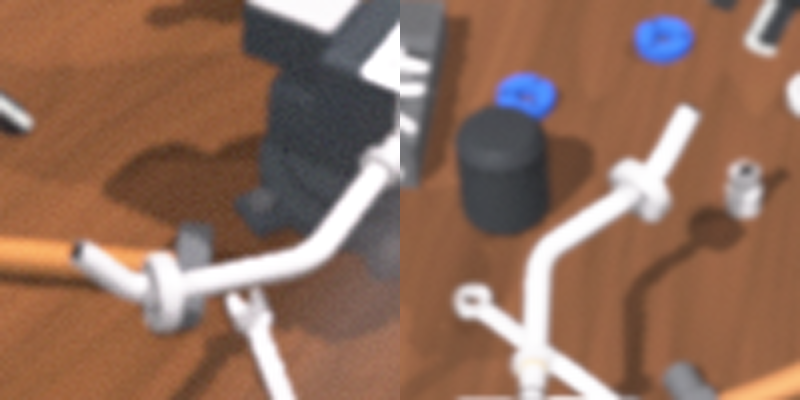

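View pics/w6.png

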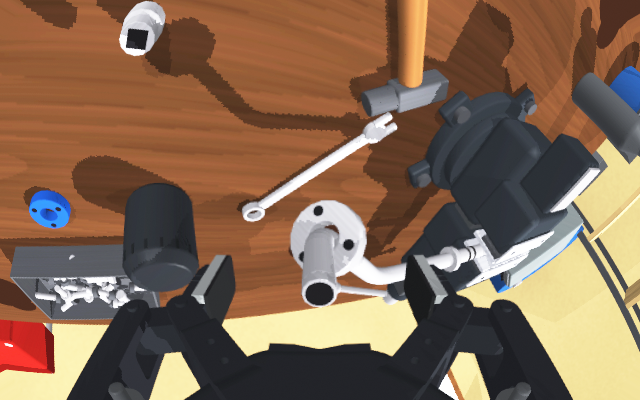

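Run:
```python
from ins import *
z=np.load('w4.npz'); f={k:z[k] for k in z.files if k!='T'}
z=np.load('fr.npz'); F=[{k[2:]:z[k] for k in z.files if k[0]==c} for c in 'sd']
for y in (-.002,0,.002,.004): print(y,proj(f,np.array([[0,y,-.029],[.001,y,-.026]]),np.eye(4)).round(1).tolist())
P,e=tri([ray(F[0],(321,222.5)),ray(F[1],(300,187.5))]); print(P,e,'s from BU along -d2',(P-BU)@-d2, P-(BU-d2*((P-BU)@-d2)))
p=get_state()['position']
for tilt in (0,10):
  for sg in (1,-1):
    for nm,B,d,s in (('a',BU,d2,.025),('a',BU,d2,.09),('b',S,d1,-.07),('b',S,d1,-.007)):
        hx=np.cross(d,[0,0,1.]);hx/=np.linalg.norm(hx); dn=np.cross(d,hx); dn*=-np.sign(dn[2])
        c=B-d*s; tz=np.cos(np.radians(tilt))*dn+np.sin(np.radians(tilt))*d
        r=rotzx(tz,sg*hx); q=ik(c+tz*.019,r); print(tilt,sg,nm,s,None if q is None else q.round(2), ik(c-tz*.06,r) is not None)
```

```text
-0.002 [[318.7, 285.7], [321.0, 282.0]]
0 [[318.7, 289.5], [321.0, 285.7]]
0.002 [[318.7, 293.1], [320.9, 289.4]]
0.004 [[318.7, 296.7], [320.9, 292.9]]
[ 0.56455077 -0.0460166   0.13503766] [np.float64(0.001845246956563639), np.float64(0.0018452469565634116)] s from BU along -d2 0.013353725264058336 [-0.00055959  0.00036189  0.00043148]
0 1 a 0.025 [-0.23  0.45 -0.33  0.77  0.07 -1.18] True
0 1 a 0.09 [-0.13  0.5  -0.23  0.81  0.06 -1.07] True
0 1 b -0.07 [-0.01  0.54 -0.14  0.89  0.   -1.75] True
0 1 b -0.007 [ 0.09  0.54 -0.14  0.88  0.   -1.64] True
0 -1 a 0.025 [-0.23  0.45 -0.33  0.77  0.07  1.97] True
0 -1 a 0.09 [-0.13  0.5  -0.23  0.81  0.06  2.07] True
0 -1 b -0.07 [-0.01  0.54 -0.14  0.89  0.    1.4 ] True
0 -1 b -0.007 [ 0.09  0.54 -0.14  0.88  0.    1.5 ] True
10 1 a 0.025 [-0.15  0.5  -0.23  0.88 -0.09 -1.1 ] True
10 1 a 0.09 [-0.05  0.57 -0.11  0.95 -0.09 -1.  ] True
10 1 b -0.07 [ 0.07  0.54 -0.15  0.86 -0.17 -1.67] True
10 1 b -0.007 [ 0.17  0.55 -0.13  0.88 -0.17 -1.56] True
10 -1 a 0.025 [-0.15  0.5  -0.23  0.88 -0.09  2.05] True
10 -1 a 0.09 [-0.05  0.57 -0.11  0.95 -0.09  2.14] True
10 -1 b -0.07 [ 0.07  0.54 -0.15  0.86 -0.17  1.47] True
10 -1 b -0.007 [ 0.17  0.55 -0.13  0.88 -0.17  1.58] True
```

```bash
cat > sl.py <<'E'
from ins import *
def pose(d,tilt,sg=1):
    d=np.array(d);hx=np.cross(d,[0,0,1.]);hx/=np.linalg.norm(hx); dn=np.cross(d,hx); dn*=-np.sign(dn[2])
    tz=np.cos(tilt)*dn+np.sin(tilt)*d
    return rotzx(tz,sg*hx),tz
E
python3 - <<'E'
from sl import *
print('tool y was',Rm[:,1])
F=np.array([.5646,-.0460,.1345])
r,tz=pose(d2,np.radians(16))
p=get_state()['position']
move_l(list(p+[0,0,.06]),velocity=.25)
movep(list(F-tz*.06),r); sleep(.2)
T=tool(); f=grab_frame('wrist'); save('w7.png',f['img']); np.savez('w7.npz',T=T,**f)
print(T[:3,3]-(F-tz*.06), get_state()['contact_force'])
print('pred',proj(f,np.array([F,E,BU,BL,S]),T).round(1).tolist())
for n in ['flange_centre','pipe_end','bend_lower']:
    print(n,[(np.round(x['centre'],1).tolist(),x['score']) for x in tip_of('wrist',n)])
ms=silhouettes('wrist','flange'); print([(m['score'],m['mask'].sum(),m['centre']) for m in ms]); np.save('mf7',np.array([m['mask'] for m in ms]))
ms=silhouettes('wrist','pipe_end'); print([(m['score'],m['mask'].sum(),m['centre']) for m in ms]); np.save('mp7',np.array([m['mask'] for m in ms]))
im=f['img'].copy()
for p in proj(f,fit.line(v[:5]),T): cv2.circle(im,tuple(int(round(a)) for a in p),1,(255,0,0),-1)
cv2.circle(im,tuple(int(round(a)) for a in proj(f,F,T)[0]),2,(0,255,0),-1)
save('w7o.png',im); print(get_state()['clock'])
E
```

```text
tool y was [0.81266401 0.19733946 0.54830133]
[-0.00059989 -0.00195847  0.00032739] [ 0.38016389  0.3820396  -0.1325154 ]
pred [[320.3, 220.3], [324.3, 136.7], [319.4, 201.4], [319.9, 349.3], [398.7, 407.2]]
flange_centre [([316.9, 216.0], 0.73), ([125.8, 116.5], 0.7)]
pipe_end [([324.5, 134.0], 0.64)]
bend_lower [([315.6, 348.9], 0.55)]
[(0.83, np.int64(1006), [127.1, 117.3]), (0.74, np.int64(4904), [321.1, 240.0]), (0.62, np.int64(2142), [318.3, 218.8]), (0.62, np.int64(857), [155.1, 11.5])]
[(0.81, np.int64(4635), [318.2, 241.6])]
20.2917
```

View pics/w7o.png

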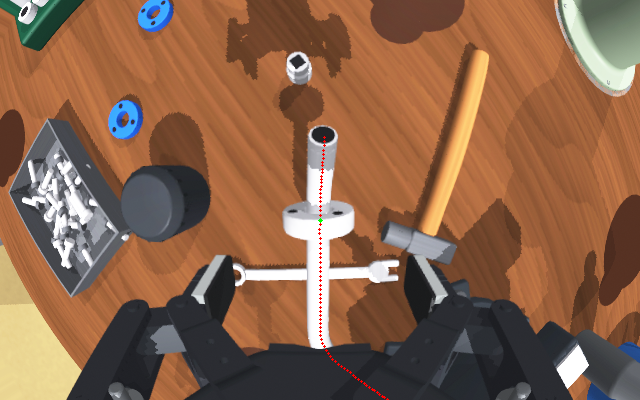

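Run:
```python
from sl import *
z=np.load('w7.npz'); T=z['T']; f={k:z[k] for k in z.files if k!='T'}
F=np.array([.5646,-.0460,.1345])
u3=d3-d2*(d3@d2);u3/=np.linalg.norm(u3)
for ang in (0,8,13,18):
    a=np.radians(ang); ax=np.cos(a)*d2+np.sin(a)*u3; up=np.cos(a)*u3-np.sin(a)*d2
    print(ang,proj(f,np.array([F+up*.025+ax*.007,F+up*.025,F+up*.025-ax*.007,F+ax*.007-up*.025]),T).round(1).tolist())
im=z['img']; save('w7c.png',cv2.resize(im[115:255,260:380],None,fx=4.2,fy=4.2,interpolation=cv2.INTER_CUBIC))
```

```text
0 [[322.6, 213.0], [322.6, 224.2], [322.6, 235.3], [318.5, 208.2]]
8 [[322.7, 218.8], [322.6, 229.7], [322.5, 240.3], [318.6, 204.0]]
13 [[322.7, 222.5], [322.6, 233.0], [322.4, 243.2], [318.6, 201.4]]
18 [[322.7, 226.1], [322.5, 236.1], [322.3, 245.9], [318.7, 199.0]]
```

View pics/w7c.png

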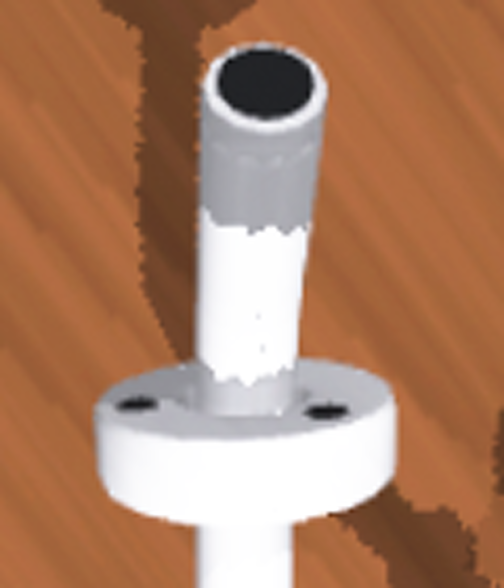

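```bash
cat >> sl.py <<'E'
hx2=np.cross(d2,[0,0,1.]);hx2/=np.linalg.norm(hx2); sh=-.0011*hx2
E
python3 - <<'E'
from sl import *
F=np.array([.5646,-.0460,.1345])+sh
r,tz=pose(d2,np.radians(16)); Q=R.from_rotvec(r).as_matrix()
f0=get_state()['contact_force']
print(go(F+tz*.0,r,vel=.1,until_force=8))
print(go(F+tz*.020,r,vel=.06,until_force=8))
s=get_state(); print((Q.T@(s['contact_force']-f0)).round(2))
grab(40); sleep(.1); s=get_state(); print('gap',s['finger_gap'],'F',(Q.T@(s['contact_force']-f0)).round(2),s['wrist_torque'],s['position'],s['clock'])
f=grab_frame('wrist'); save('w8.png',f['img'])
E
```

```text
(False, array([6.15814611e-04, 2.79136498e-05, 6.10343624e-04]))
(False, array([-7.47130824e-05,  5.39192818e-05, -2.99622820e-05]))
[-0.06 -1.   -0.22]
gap 0.5662345083013509 F [-0.7  -0.76 -4.89] [ 0.23379507  0.04416968 -0.02084268] [ 0.5633895  -0.04993937  0.11534827] 22.5833
```

View pics/w8.png

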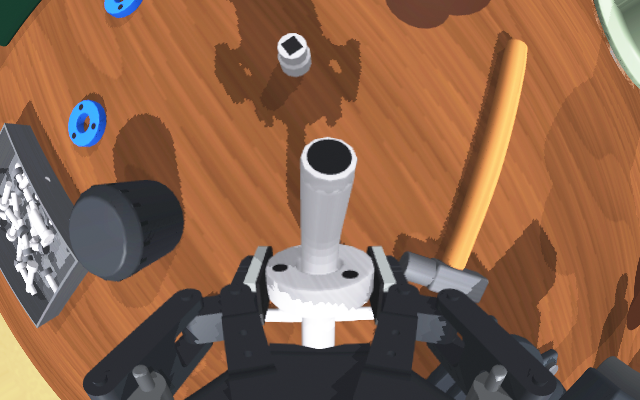

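```bash
cat > path.py <<'E'
from sl import *
# path from upper towards collar
L=[E]+bp if False else None
def cl():
    B2=fit.bendpts(BU,d2,d3,.045,41)[::-1]; B1=fit.bendpts(BL,d1,d2,.045,41)[::-1]
    P=np.array([E]+B2+B1+[S])+sh
    s=np.r_[0,np.cumsum(np.linalg.norm(np.diff(P,axis=0),axis=1))]
    return P,s
P_,s_=cl(); SE=s_[-1]
sB=(s_[41],s_[42],s_[82]) # end of upper bend, start of lower bend, end of it
def C(s): return np.array([np.interp(s,s_,P_[:,i]) for i in range(3)])
def Tn(s):
    h=.002; a=C(min(s+h,SE))-C(s-h); return -a/np.linalg.norm(a)   # away from collar
E
python3 - <<'E'
from path import *
s=get_state(); p=s['position']; z=R.from_rotvec(s['eef_rot']).as_matrix()[:,2]
ss=np.linspace(.03,.12,900); F=p-z*.020
i=np.argmin([np.linalg.norm(C(a)-F) for a in ss]); s0=ss[i]
print('s0',s0,'end upper bend',sB,'SE',SE,'tool dev of F from C',R.from_rotvec(s['eef_rot']).as_matrix().T@(F-C(s0)),'tan el',np.degrees(np.arcsin(Tn(s0)[2])))
np.save('s0.npy',s0)
print(s['contact_force'])
E
```

```text
s0 0.07404894327030033 end upper bend (np.float64(0.08377034514275025), np.float64(0.15670521756113248), np.float64(0.1920475671748711)) SE 0.27340795686808184 tool dev of F from C [3.80527432e-04 3.23552097e-05 7.69538073e-04] tan el 8.187672932082855
[0.32366874 0.16632335 4.89550252]
```

```bash
cat > slide.py <<'E'
from path import *
import sys, json
def run(slist,st,tilts,vel=.05,guard=12):
    """st: dict dx,dz corrections in tool frame (x, z)"""
    for s,tl in zip(slist,tilts):
        t=Tn(s); r,tz=pose(t,np.radians(tl)); Q=R.from_rotvec(r).as_matrix()
        tgt=C(s)+tz*(.020)+Q[:,0]*st['dx']+tz*st['dz']+np.array(st['b'])
        hit=move_l(list(tgt),velocity=vel,rot=list(r),until_force=guard)
        q=get_state(); f=Q.T@(q['contact_force']+np.array([0,0,1.8]))
        e=tgt-np.array(st['b'])-q['position']; 
        if not hit: st['b']=(np.array(st['b'])+np.clip(.5*e,-.001,.001)).tolist()
        print(f"s={s:.4f} hit={hit} F={f.round(2)} err={(Q.T@e*1000).round(2)} dx={st['dx']*1e3:.2f} dz={st['dz']*1e3:.2f} gap={q['finger_gap']:.3f} t={q['clock']:.2f}",flush=True)
        st['dx']+=float(np.clip(.00025*f[0],-.0008,.0008)); st['dz']+=float(np.clip(.00025*f[2],-.0008,.0008))
        st['s']=s
        json.dump(st,open('st.json','w'))
        if hit: break
    return hit
E
python3 - <<'E'
from slide import *
s0=float(np.load('s0.npy'))
st=dict(dx=0.0004,dz=-.0018,b=[0,0,0],s=s0)
run([s0,s0+.006,sB[0]+.004,sB[0]+.025],st,[8,7,6,5],vel=.04)
f=grab_frame('wrist'); save('w9.png',f['img'])
E
```

```text
s=0.0740 hit=False F=[0.33 0.7  0.33] err=[-0.39 -0.98 -0.88] dx=0.40 dz=-1.80 gap=0.559 t=22.88
s=0.0800 hit=False F=[0.61 0.43 0.65] err=[-0.08  1.63  0.47] dx=0.48 dz=-1.72 gap=0.561 t=23.24
s=0.0878 hit=False F=[-0.41  0.92  0.61] err=[ 0.02 -0.26  0.07] dx=0.64 dz=-1.56 gap=0.562 t=23.65
s=0.1088 hit=False F=[-0.44 -0.27  1.06] err=[ 0.1  -0.3   0.13] dx=0.53 dz=-1.41 gap=0.565 t=24.33
```

View pics/w9.png

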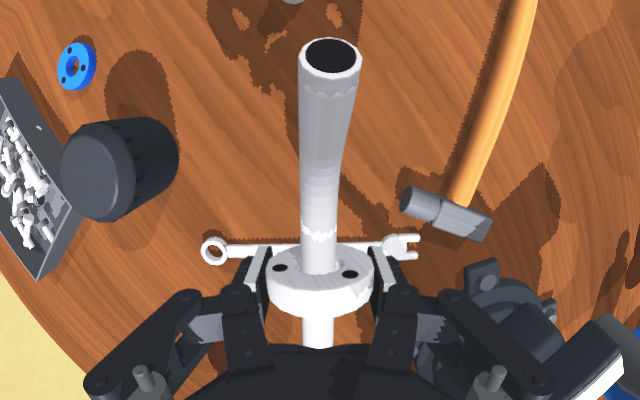

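```bash
sed -i "s/.00025\*f\[0\]/.00025*f[0]*(abs(f[0])>1.3)/; s/.00025\*f\[2\]/.00025*f[2]*(abs(f[2])>1.3)/" slide.py
python3 - <<'E'
from slide import *
st=json.load(open('st.json'))
a,b=sB[1],sB[2]
l=[.132,a-.002]+list(np.linspace(a+.006,b,5))+[b+.012]
run(l,st,[4,3,2,1,0,0,0,0],vel=.06)
f=grab_frame('wrist'); save('w10.png',f['img'])
g=grab_frame('scene'); d=grab_frame('side')
save('sc10.png',np.hstack([cv2.resize(g['img'][150:250,290:390],None,fx=4,fy=4,interpolation=cv2.INTER_CUBIC),cv2.resize(d['img'][160:260,230:330],None,fx=4,fy=4,interpolation=cv2.INTER_CUBIC)]))
E
```

```text
s=0.1320 hit=False F=[-0.38 -0.37  0.96] err=[ 0.04 -0.37  0.06] dx=0.42 dz=-1.14 gap=0.566 t=24.93
s=0.1547 hit=False F=[ 0.19 -0.24  0.52] err=[ 0.04 -0.14  0.02] dx=0.42 dz=-1.14 gap=0.564 t=25.46
s=0.1627 hit=False F=[-0.23  0.3   1.47] err=[0.11 0.34 0.02] dx=0.42 dz=-1.14 gap=0.564 t=25.74
s=0.1700 hit=False F=[ 0.88 -0.14  0.14] err=[-0.03  0.32  0.02] dx=0.42 dz=-0.77 gap=0.562 t=26.06
s=0.1774 hit=False F=[ 0.34 -0.52  0.7 ] err=[-0.    0.14  0.02] dx=0.42 dz=-0.77 gap=0.560 t=26.37
s=0.1847 hit=False F=[0.41 1.31 1.01] err=[ 0.01 -0.07  0.  ] dx=0.42 dz=-0.77 gap=0.562 t=26.68
s=0.1920 hit=False F=[ 0.63 -0.59  0.83] err=[0.01 0.08 0.04] dx=0.42 dz=-0.77 gap=0.559 t=26.98
s=0.2040 hit=False F=[-0.82  0.13  0.39] err=[ 0.07 -0.54  0.02] dx=0.42 dz=-0.77 gap=0.559 t=27.32
```

View pics/w10.png

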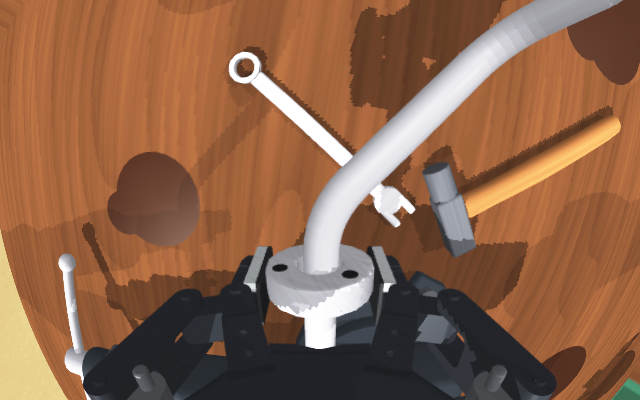

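View pics/sc10.png

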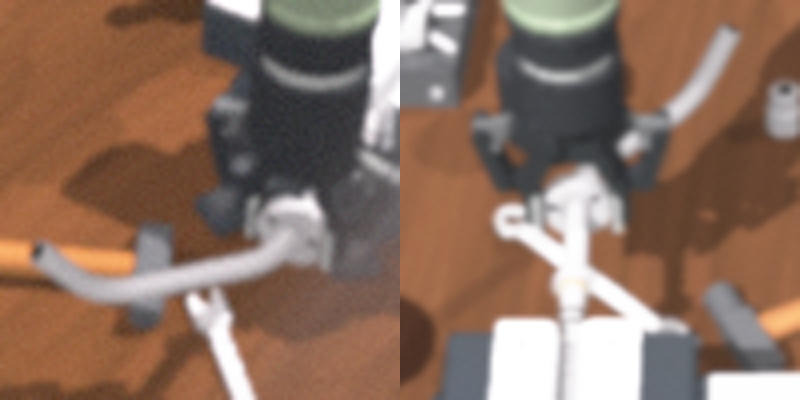

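Run:
```python
from slide import *
st=json.load(open('st.json'))
h=run([.23,.252,.258],st,[0,0,0],vel=.05,guard=9)
f0=get_state()['contact_force']
if not h: h=run([.280],st,[0],vel=.012,guard=9)
q=get_state(); t=Tn(.25)
print('axial',(q['contact_force']-f0)@t,'pos along from S',(q['position']-S-sh)@d1, q['position'])
sleep(.2); q=get_state(); print('axial',(q['contact_force']-f0)@t,(q['contact_force']-f0), q['clock'])
f=grab_frame('wrist'); save('w11.png',f['img'])
g=grab_frame('scene'); d=grab_frame('side')
save('sc11.png',np.hstack([cv2.resize(g['img'][140:240,320:420],None,fx=4,fy=4,interpolation=cv2.INTER_CUBIC),cv2.resize(d['img'][180:280,230:330],None,fx=4,fy=4,interpolation=cv2.INTER_CUBIC)]))
```

```text
s=0.2300 hit=False F=[-0.63  0.09 -0.53] err=[ 0.14 -0.15  0.02] dx=0.42 dz=-0.77 gap=0.560 t=28.14
s=0.2520 hit=False F=[ 0.72 -0.65  0.63] err=[ 0.07 -0.12  0.05] dx=0.42 dz=-0.77 gap=0.565 t=28.73
s=0.2580 hit=False F=[-0.15 -0.12  0.39] err=[-0.02 -0.02 -0.03] dx=0.42 dz=-0.77 gap=0.558 t=29.00path.py:13: RuntimeWarning: invalid value encountered in divide
  h=.002; a=C(min(s+h,SE))-C(s-h); return -a/np.linalg.norm(a)   # away from collar
  r = _umath_linalg.det(a, signature=signature)
Traceback (most recent call last):
  File "slide.py", line 6, in run
    t=Tn(s); r,tz=pose(t,np.radians(tl)); Q=R.from_rotvec(r).as_matrix()
                  ~~~~^^^^^^^^^^^^^^^^^^
  File "sl.py", line 5, in pose
    return rotzx(tz,sg*hx),tz
           ~~~~~^^^^^^^^^^
  File "h.py", line 34, in rotzx
    return R.from_matrix(np.c_[x,np.cross(z,x),z]).as_rotvec()
           ~~~~~~~~~~~~~^^^^^^^^^^^^^^^^^^^^^^^^^^
  File "scipy/spatial/transform/_rotation.pyx", line 1159, in scipy.spatial.transform._rotation.Rotation.from_matrix
numpy.linalg.LinAlgError: SVD did not converge
```

Path ran past my parametrisation; do the press as a straight line.

Run:
```python
from slide import *
q=get_state(); p=q['position']; f0=q['contact_force']
h=move_l(list(p-d1*.020),velocity=.012,until_force=9)
q=get_state(); print(h,'moved',(p-q['position'])@d1,'axial',(q['contact_force']-f0)@d1)
sleep(.2); q=get_state(); print('axial',(q['contact_force']-f0)@d1,(q['contact_force']-f0), q['wrist_torque'],q['clock'],'TCP from S',(q['position']-S-sh)@d1)
f=grab_frame('wrist'); save('w11.png',f['img'])
g=grab_frame('scene'); d=grab_frame('side')
save('sc11.png',np.hstack([cv2.resize(g['img'][140:240,320:420],None,fx=4,fy=4,interpolation=cv2.INTER_CUBIC),cv2.resize(d['img'][180:280,230:330],None,fx=4,fy=4,interpolation=cv2.INTER_CUBIC)]))
```

```text
True moved 0.008075622579427887 axial 1.5739043849686327
axial 0.753583222036999 [ 0.26592175 -0.72020295  0.45562823] [-0.25778564 -0.15990806  0.00218056] 30.175 TCP from S 0.007300776668907934
```

View pics/sc11.png

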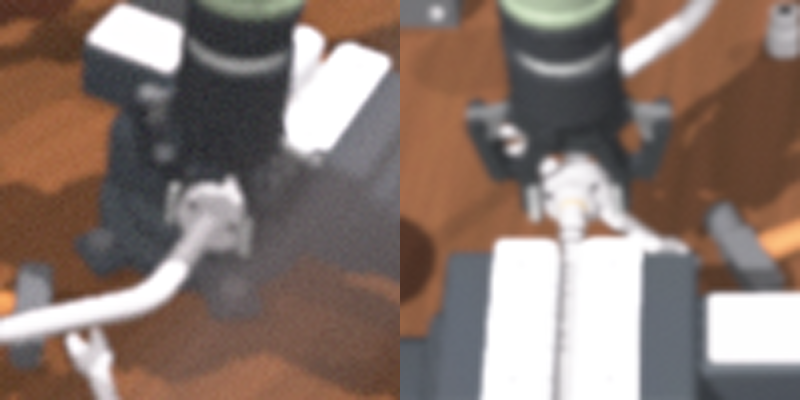

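View pics/w11.png

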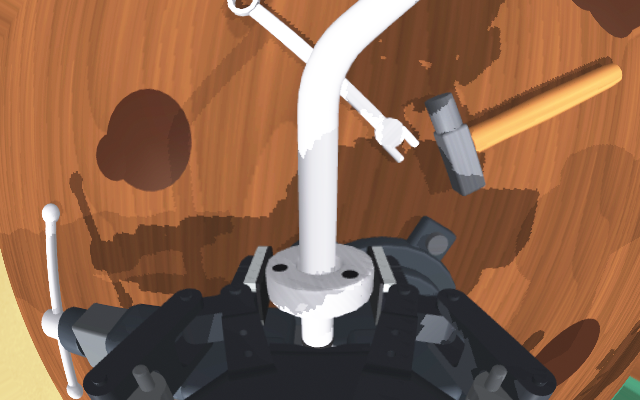

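Run:
```python
from slide import *
q=get_state(); p=q['position']; f0=np.zeros(3)
print('base',q['contact_force']@d1)
for k in range(1,14):
    h=move_l(list(p-d1*.0004*k),velocity=.01,until_force=12); sleep(.05)
    q=get_state(); a=q['contact_force']@d1
    print(k,h,'moved',round(1e3*(p-q['position'])@d1,2),'axial',round(a,2))
    if a>8 or h: break
sleep(.2); q=get_state(); print('axial',q['contact_force']@d1,q['contact_force'],q['clock'])
```

```text
base 1.341980250040325
1 False moved 0.05 axial 2.6
2 False moved 0.15 axial 5.34
3 False moved 0.19 axial 5.66
4 False moved 0.18 axial 7.03
5 False moved 0.22 axial 7.84
6 False moved 0.29 axial 8.78
axial 9.31942031166208 [ 1.49612332 -9.19854411 -0.84635047] 32.325
```

Run:
```python
from slide import *
q=get_state(); p=q['position']; z0=q['contact_force'][2]
for k in range(1,8):
    h=move_l(list(p-d1*.0015+np.array([0,0,-.0005*k])),velocity=.02,until_force=15); sleep(.03); q=get_state()
    print(k,q['contact_force'].round(2),(q['position']-p).round(4))
    if q['contact_force'][2]-z0>2.5: break
q=get_state(); print('axial',q['contact_force']@d1)
let_go(); sleep(.1)
p=get_state()['position']; print(get_state()['contact_force'])
move_l([p[0],p[1],p[2]+.10],velocity=.15); sleep(.3)
T=tool(); f=grab_frame('wrist'); save('w12.png',f['img']); np.savez('w12.npz',T=T,**f)
g=grab_frame('scene'); d=grab_frame('side')
save('sc12.png',np.hstack([cv2.resize(g['img'][140:240,320:420],None,fx=4,fy=4,interpolation=cv2.INTER_CUBIC),cv2.resize(d['img'][180:280,230:330],None,fx=4,fy=4,interpolation=cv2.INTER_CUBIC)]))
print(get_state()['clock'],get_state()['contact_force'])
```

```text
1 [ 0.84 -6.95  0.87] [ 0.0001 -0.     -0.0002]
2 [ 1.65 -7.25  1.94] [ 0.0001  0.     -0.0005]
axial 7.423982327978686
[-0.25735525 -0.0014689  -0.35987192]
34.7167 [ 0.09737589 -0.13459757 -0.39604206]
```

View pics/sc12.png

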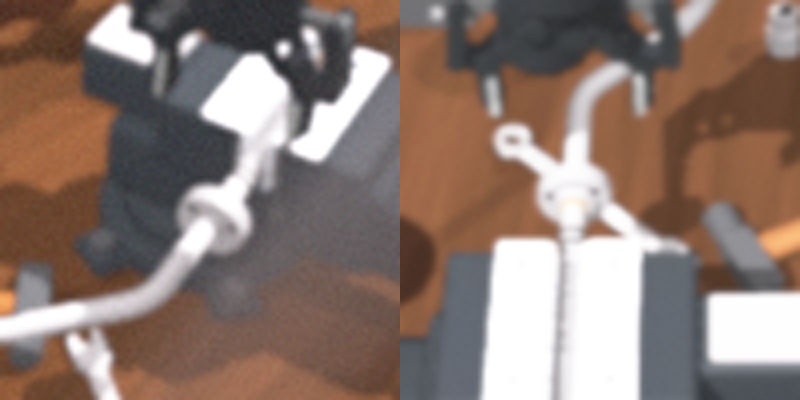

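View pics/w12.png

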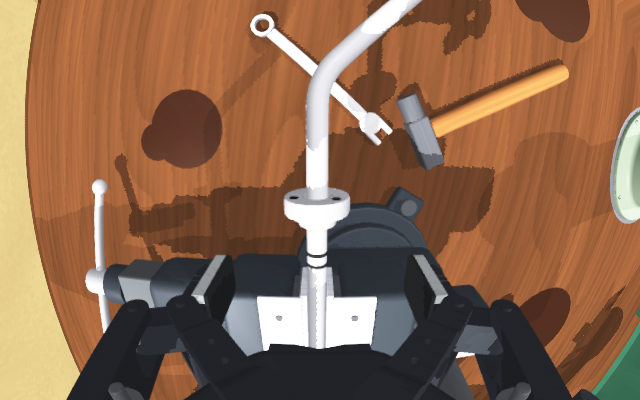

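Run:
```python
from sl import *
z=np.load('w12.npz'); T=z['T']; f={k:z[k] for k in z.files if k!='T'}
save('w12c.png',cv2.resize(z['img'][170:280,260:380],None,fx=5,fy=5,interpolation=cv2.INTER_CUBIC))
Fc=S+sh+d1*.007-[0,0,.0025]; u=np.array([0,0,1.])
print(proj(f,np.array([Fc+u*.025+d1*.007,Fc+u*.025-d1*.007,Fc+d1*.007-u*.025,S+sh+u*.0145,S+sh-d1*.007+u*.0145]),T).round(1).tolist())
```

```text
[[316.2, 208.8], [316.3, 227.8], [316.5, 189.1], [316.4, 223.6], [316.4, 232.5]]
```

View pics/w12c.png

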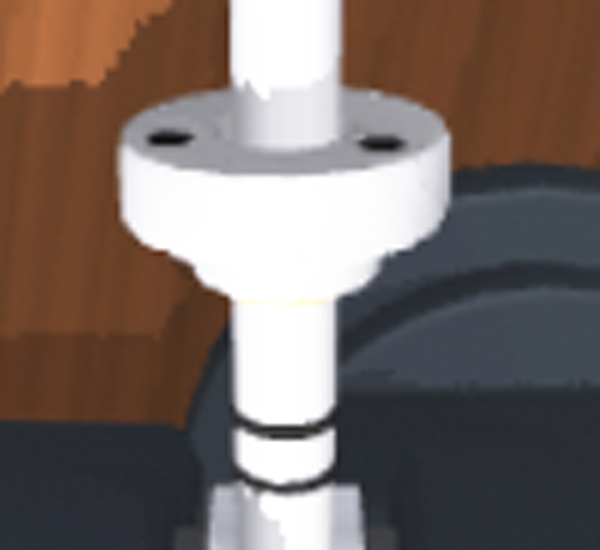

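Run:
```python
from sl import *
z=np.load('w12.npz'); im=z['img'].astype(float)
print(im[195:236:1,318].astype(int).tolist())
c=np.clip((im[180:240,275:360]-215)*6,0,255).astype(np.uint8)
save('w12d.png',cv2.resize(c,None,fx=9,fy=9,interpolation=cv2.INTER_NEAREST))
```

```text
[[234, 234, 238], [234, 234, 238], [234, 234, 238], [234, 234, 238], [213, 214, 221], [178, 178, 185], [153, 154, 160], [154, 154, 161], [157, 157, 164], [163, 163, 169], [231, 231, 236], [253, 253, 254], [255, 255, 255], [255, 255, 255], [255, 255, 255], [255, 255, 255], [255, 255, 255], [255, 255, 255], [255, 255, 255], [255, 255, 255], [255, 255, 255], [255, 255, 255], [255, 255, 255], [255, 255, 255], [255, 255, 255], [255, 255, 255], [255, 255, 255], [255, 255, 255], [255, 255, 255], [255, 255, 255], [255, 255, 255], [255, 255, 255], [255, 255, 255], [255, 255, 255], [255, 255, 254], [255, 254, 241], [255, 254, 245], [255, 255, 255], [255, 255, 255], [255, 255, 255], [255, 255, 255]]
```

View pics/w12d.png

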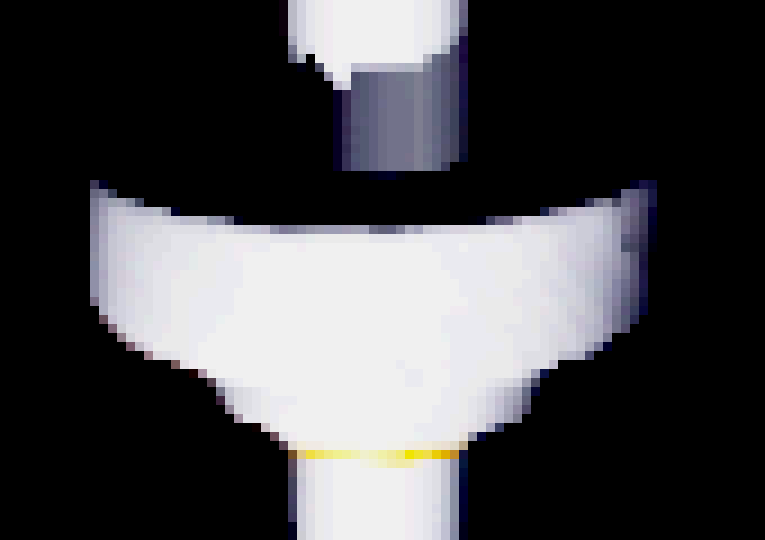

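Run:
```python
from h import *
for c in('scene','side'):
    f=grab_frame(c); print([(x['centre'],x['score']) for x in tip_of(c,'pipe_end')[:2]]); save('fin_'+c+'.png',f['img'])
    z=np.load('fr.npz'); a=z[('s' if c=='scene' else 'd')+'_img']
    w=(slice(195,235),slice(290,345)) if c=='scene' else (slice(155,200),slice(295,325))
    g=[cv2.cvtColor(i[w],cv2.COLOR_RGB2GRAY).astype(np.float32) for i in (a,f['img'])]
    print('shift',cv2.phaseCorrelate(g[0],g[1],cv2.createHanningWindow(g[0].shape[::-1],cv2.CV_32F)))
s=get_state();print(s['contact_force'],s['clock'])
sign_off()
```

```text
[([294.0, 213.1], 0.73)]
shift ((-0.047044000536324404, 0.1910413529268773), 0.8288537037372589)
[([312.8, 168.6], 0.81)]
shift ((0.2154304736653021, 0.9677631865690408), 0.8231888813442654)
[-0.57786868  0.30079747 -0.36594542] 34.9167
the job is handed in; nothing more can be done
```

View pics/fin_scene.png

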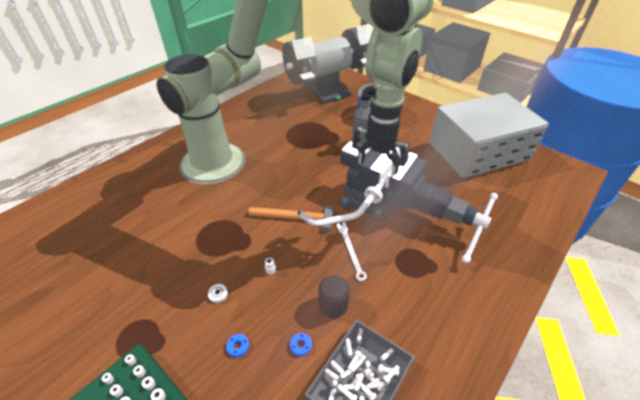

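The flange is on the pipe, pressed home against the stop collar and released. I handed the job in at about 35 s of the 58 s allowed; no verdict was reported.

**What I did:** I picked the white flange off the bench and put it over the free end of the pipe. I let it slide down to the upper bend, took it again from above, and guided it along the middle straight and round the lower bend to the collar. After letting go I raised the gripper 100 mm clear.

**Last checks:**
- **Pressing:** the force on the collar built up steadily to about 9 N and held, with only 0.3 mm of movement. That is above the 3 N needed and well under the 22 N at which the pipe slides.
- **Seating:** from the last wrist picture I estimate the flange is within about 1 mm of the collar and tilted about 0.04 rad. The flange face is overexposed there, so these figures are rough.
- **Pipe position:** comparing the start and end pictures gave shifts at the free end of about 0.2 px (scene) and 1.0 px (side), roughly 2 mm or less. The network disagrees: in the scene camera it put the pipe end 5 px to the left of where it was at the start. I put that down to network error, because the picture itself shows no such movement and the side forces I saw stayed below about 5 N.
- **Other things:** nothing else on the bench looks moved in the final picture, and the force on the tool was about zero at hand-in.

One press move stopped with a script error before the arm moved, because its target ran past the end of my path model. I redid it as a straight line.

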